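# Move the puppet head from the carving stand to the storage rack

### The job

Take the carved puppet head off the tilted carving stand: push the red release button fully in (it stays in), twist the head a quarter turn anticlockwise as seen from its crown, and lift it off along the stand's slant. Then store it upright in the wooden rack: slide its neck in from the front, pushing past the red spring gate, until it is fully home with its collar resting on the plate and the gate shut behind it, and let go. Leave the two jars, the brush pot and the mallet where they stand.

Things in the scene. Friction and masses are not known exactly. Their poses are not given: they have to be found in the camera images.
- head: wooden puppet head, loose, 0.15 to 0.31 kg. Origin: centre of the underside of its collar, an aluminium disc 60 mm across (z 0..6 mm). z runs up through the crown, face toward -x. Above the collar the wooden block, x -25..25, y -22..22, z 6..64 mm, with a nose to x -33 and a red crest to z 71 mm. It starts locked in the stand, axes parallel to those of mount_rim
- head_grip (a point): inside the head, 40 mm above the collar's underside on its axis (axes as the head's): the height at which to grip the flat cheeks, its y faces, 44 mm apart
- head_foot (a point): bottom centre of the head's neck, 26 mm below the collar's underside (axes as the head's). The neck is 24 mm in diameter; at its foot two bayonet lugs point to the head's +x and -x: 48 mm tip to tip, 10 mm wide, 20 to 26 mm below the collar's underside
- stand: steel carving stand, fixed. Origin on the bench, z up. Foot plate x -55..115, y -75..75 mm, 14 mm high, with a slanted post; it carries the bayonet mount, which leans 30 degrees from vertical toward the stand's -x
- mount_rim (a point): centre of the upper face of the mount's ring (70 mm across, 51 mm bore), where the head's collar rests. z: the slanted mount axis, up and out, 30 degrees from vertical toward the stand's -x; y: the stand's y. Once the button is in, the head turns +90 degrees about this z (free from 70 degrees, stop at 98), then lifts off along z
- mount_floor (a point): centre of the mount's floor, 30 mm below the rim (axes as mount_rim). The locked lugs lie along the mount's x under two claws with 2 mm of axial play; until the button is in, stop and lock pin let the head turn only about 4 degrees. Lifted 30 mm along z the lugs are clear of the ring
- release (a joint): travel of the release button: 0 out (locked), 12 mm fully in. About 4 N of friction, no spring: it stays where it is pushed. From 11 mm in, the lock pin is clear of the lugs
- release_top (a point): centre of the top of the red release button (23 mm across), its z along the mount's z; press along -z. It stands 72 mm from the mount's axis toward the mount's +y, 8 mm above the rim plane when out
- rack: wooden storage rack, fixed. Origin on the bench below the home position, z up. A 6 mm plate, top at z 75 mm, x -38..52, y -62..62 mm, on side walls. Below the plate the space is free between y -54 and 54 mm and up to x 44 mm, above a board 10 mm high; open at the front
- rack_mouth (a point): middle of the slot's mouth at the plate's front edge, on its top (axes as the rack's). The slot is 29 mm wide, runs along the rack's x and ends 51 mm in from here
- rack_home (a point): on the rack's plate top, z 75 mm, the home position: the head's origin lies here when it is fully home; axes as the rack's (mouth toward -x)
- gate (a joint): angle of the red spring gate across the slot's mouth: 0 shut, grows to 1.6 rad as it swings inward (toward +x); it does not open outward. Spring moment 0.02 N m shut, 0.06 N m open: a push of 1 to 4 N. It shuts behind the neck when the head is within about 10 mm of home
- gate_tip (a point): free end of the gate: an arm 26 mm long, 5 mm square, just in front of the plate and 6 to 11 mm below its top, with its pivot at rack x -44, y +20 mm and, shut, its tip at y -6 mm
- jar_green: bystander: green glass jar, 56 mm across, 105 mm tall, beside the lane in front of the rack. Origin at its foot
- jar_white: bystander: white jar with yellow lid, 56 mm across, 105 mm tall, on the other side of that lane. Origin at its foot
- brush_pot: bystander: terracotta pot 66 mm across with brushes up to 190 mm tall. Origin at its foot
- mallet: bystander: wooden mallet lying on the bench, head 52 mm thick and 70 mm long, handle 115 mm toward its -x. Origin below the middle of its head
There are look-alikes about, which are no part of the job. Leave any black, pink or purple look-alike of the head alone.

How it is judged:
By the outcome, as a careful person would: the job done as asked, in the order asked, and still so for the second after the job is handed in, with the robot touching nothing.
It also fails if it takes over 56 s, if anything falls off the work surface, if the arm or the gripper's body presses on something with over 40 N, if the wrist force passes 120 N, or if a joint passes its speed limit or range.

### The arm

A 6-joint arm with a two-finger parallel gripper is mounted at the origin on the work surface. World frame = base frame: x ahead of the robot, y to its left, z up, the work surface at z = 0. Lengths are in m, angles in rad, forces in N, time in s.
With the tool pointing down it reaches from about 0.375 to 0.975 m from the base axis. Payload 3.8 kg.
Tool frame: the origin (TCP) lies on the centre line of the jaws, within the pads' length; the fingertips stand 19 mm ahead of it and the grasp point (between the pads) is the TCP; x points along the fingers, y is the direction in which the jaws open and shut, and the axes are right-handed (so a half turn about x gives the same grasp; the last joint's range is limited). The gripper opens to 85 mm and grips with 20 to 120 N. Pads are 22 mm wide; open, the fingers measure 114 mm over their backs; the gripper's body (76 mm by 85 mm) begins 54 mm behind the grasp point. The pads swing forward as they close: fully open they stand 13 mm farther back than shut.
Start: joints at [-1.26, 0.264, 1.604, -0, 1.274, -0.037], TCP at [0.23, -0.635, 0.25] pointing down, gripper open.
Joint ranges: [-2.63, 2.63], [-0.94, 2.18], [0.31, 2.57], [-1.31, 4.45], [0, 2.66], [-2.55, 2.55]. Speed limits (rad/s): [2.57, 2.57, 3.14, 3.14, 3.14, 3.14].

### API

Orientations are given as a 3x3 rotation matrix whose columns are the frame's x, y, z axes.
In Python, from workcell import ctrl gives the robot as it stands. The module is installed in compiled form; this text tells all that it offers.
- The arm moves only by the tool drive_tool, never from a script. Its argument "deltas" is one flat list of numbers, 7 for each row, row after row: the turn, a rotation vector about the tool's x, y, z in degrees, then the shift along the tool's x, y, z in cm, then the gripper command: -1 is shut, 1 is fully open, values between are in proportion. In form: [ax, ay, az, tx, ty, tz, claw, ax, ay, az, tx, ty, tz, claw, ...]. A call has 1 to 12 rows; each row is the pose to reach, as a shift and turn from the pose measured when the call began, along the tool's axes at that moment; what a row does not reach only later rows make up. A row lasts 1/10 s, in which the tool goes at most 50 mm and 8.59 degrees, less where a joint would pass 70% of its speed; a pose out of reach is approached as far as the arm can. A call with a gripper value outside its range is refused whole. The fingers move at their own pace and stop on an object; the grip force is fixed at half the most. Time passes only in rows, so rows that repeat a pose let the fingers close. It gives the time, the measured TCP pose, the force and the opening at its end, in the units of the state.
- ctrl.sense(): the state, without advancing time (a new reading comes with each control period).
- ctrl.capture(name): name is "scene" or "top"; returns a dict with "frame" (384x512x3 uint8, red, green, blue), "intrinsics" (3x3 intrinsics, pixels), "pose" (4x4, takes a point from camera to world coordinates). Camera axes: x right, y down, z forward; pixel columns grow to the right and rows downward; lengths in m; the calibration is good to about 2 mm. A picture is of the moment at which its call begins. There is no depth.
- ctrl.finish_job(): hands the job in, once; it reports no verdict.
Trained networks look in a picture, given as the dict that the camera call returned (one of the last four; its "shot" number tells which), for a name from the list of things; names that differ only in an ending like _2 or _b are one class to them, and where a whole thing is asked for, a point or a joint stands for the part that bears it (a point fixed in the world has none). Each returns a list of dicts, best first, with "conf" (0 to 1); they miss things now and then, are a little off and sometimes report something else, mostly with a low value. They report only what shows in the picture. A call takes as long as a camera call. They do not tell look-alikes from the thing itself.
- ctrl.find_in(target, picture): "extent" ([left, top, right, bottom] in pixels, round what is visible of it).
The state is a dict: "time": time; "joints": joint angles; "qvel": joint speeds; "joint_torque": joint torques, N m; "position": TCP position; "orientation": TCP orientation; "force": force on the tool from outside, world axes, zero at the start; "ft_torque": the same for the moment, N m; "gripper_width": finger opening in m.
Only numpy, scipy, OpenCV 4.12 (cv2) and the standard library are available. Lean on these libraries where they do the work, as an engineer would, in place of code of your own. Each camera call takes 0.05 s, during which the arm holds its last target. There are 200 camera calls.

## Working session

There is one attempt and no reset: what is moved stays moved. The work goes in short steps, Python scripts to look and compute and a tool call to move; the robot and the scene stay as the last step left them, time stands still between calls to the robot, and variables do not carry over. Pictures are saved under pics/ and viewed, about 8 in all and at most 12, crops included, and the job is handed in when it is done.

Besides the shell and the picture viewer there is one more tool, called by a JSON object that holds its "fn" and its "kwargs". drive_tool: Moves the arm, as the interface text tells. Its arguments: {"type":"object","properties":{"deltas":{"type":"array","items":{"type":"number"}}},"required":["deltas"]}

```bash
mkdir -p pics
python3 - <<'E'
from workcell import ctrl
import cv2,numpy as np
for n in("scene","top"):
    p=ctrl.capture(n); cv2.imwrite(f"pics/{n}0.png",cv2.resize(p["frame"][:,:,::-1],(800,600),interpolation=cv2.INTER_CUBIC))
    print(n,p["intrinsics"].tolist(),np.round(p["pose"],4).tolist())
    for t in["head","stand","release_top","rack","gate_tip","jar_green","jar_white","brush_pot","mallet"]:
        print(t,[(np.round(d["extent"]).tolist(),round(d["conf"],2)) for d in ctrl.find_in(t,p)][:4])
print(ctrl.sense())
E
```

```text
scene [[443.44914961245496, 0.0, 251.72069952510674], [0.0, 443.44914961245496, 208.03148726197094], [0.0, 0.0, 1.0]] [[0.7203, 0.4327, -0.5422, 1.1208], [0.6936, -0.4425, 0.5684, -0.5363], [0.0061, -0.7855, -0.6189, 0.7326], [0.0, 0.0, 0.0, 1.0]]
head [([301.0, 257.0, 330.0, 293.0], 0.73), ([224.0, 198.0, 248.0, 231.0], 0.66), ([225.0, 156.0, 264.0, 178.0], 0.57), ([285.0, 135.0, 315.0, 171.0], 0.55)]
stand [([271.0, 144.0, 348.0, 230.0], 0.59)]
release_top [([101.0, 250.0, 181.0, 332.0], 0.7), ([314.0, 149.0, 317.0, 152.0], 0.37)]
rack [([105.0, 252.0, 185.0, 334.0], 0.69), ([288.0, 137.0, 322.0, 168.0], 0.4), ([118.0, 217.0, 147.0, 262.0], 0.19)]
gate_tip [([52.0, 268.0, 96.0, 318.0], 0.6)]
jar_green [([119.0, 217.0, 150.0, 263.0], 0.6)]
jar_white [([52.0, 264.0, 96.0, 318.0], 0.71)]
brush_pot [([235.0, 195.0, 266.0, 275.0], 0.89)]
mallet [([351.0, 194.0, 380.0, 250.0], 0.97)]
top [[428.6765448682579, 0.0, 258.96479627792564], [0.0, 428.6765448682579, 200.98475487252853], [0.0, 0.0, 1.0]] [[-0.0293, -0.9812, 0.1908, 0.3924], [-0.9994, 0.0254, -0.0229, 0.0363], [0.0177, -0.1914, -0
[... 730 characters left out ...]
1522e+00, -3.69089914e-02]), 'qvel': array([ 1.09528366e-03, -8.56472451e-05,  4.71437823e-04, -2.37065565e-03,
       -4.80722022e-04,  2.38458387e-04]), 'joint_torque': array([ 8.25596862e-05, -5.15080297e+01, -3.67737865e+01, -7.65215987e-05,
        7.73334305e-04, -3.79389832e-06]), 'position': array([ 0.23005982, -0.63459321,  0.25030287]), 'orientation': array([[ 5.13653588e-06,  3.40837220e-01, -9.40122327e-01],
       [-1.83465140e-05, -9.40122327e-01, -3.40837220e-01],
       [-1.00000000e+00,  1.89986900e-05,  1.42420276e-06]]), 'force': array([-0.39560429, -0.21339175,  0.33843311]), 'ft_torque': array([ 0.02436743, -0.02651311, -0.0434053 ]), 'gripper_width': 0.0854201899605586}
```

View pics/scene0.png

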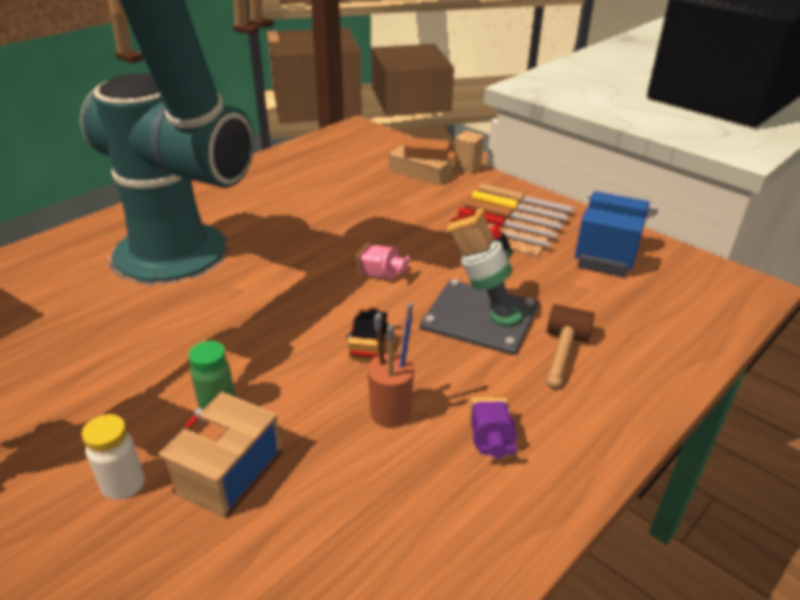

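View pics/top0.png

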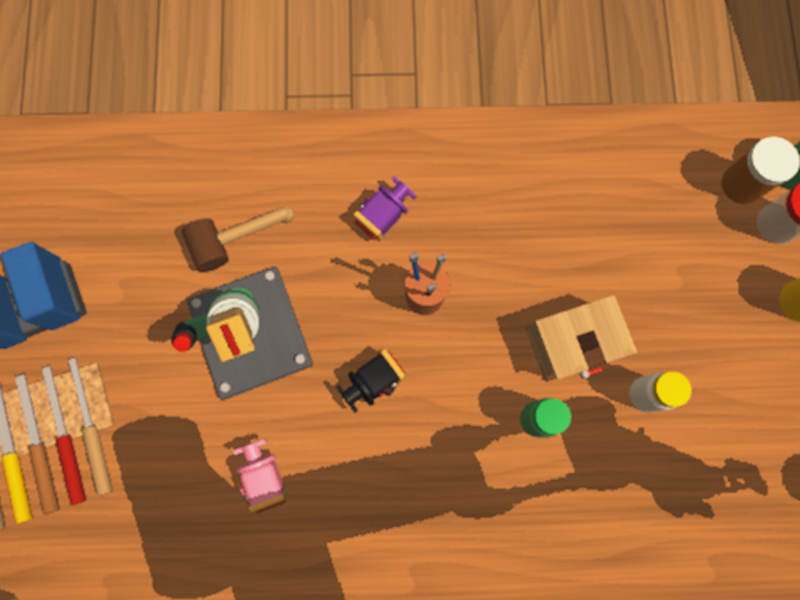

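The scene view shows the wooden head on its stand at (470,230), with look-alikes in pink (380,262), black (370,330) and purple (493,428). The top view has the target head with its red crest at (233,335), the button at (182,340), the look-alikes in purple (385,208), black (372,380) and pink (260,475), and the rack at (583,340) with the gate toward the robot, near (590,373). I choose the wooden one on the stand and check it in close crops.

```bash
cat > h.py <<'E'
import cv2,numpy as np
def crop(f,x0,y0,n,s):
    c=cv2.resize(f[y0:y0+n,x0:x0+n,::-1],(n*s,n*s),interpolation=cv2.INTER_CUBIC)
    for k in range(0,n,10):
        L=12 if k%50 else 24
        cv2.line(c,(k*s,0),(k*s,L),(255,255,0),1);cv2.line(c,(0,k*s),(L,k*s),(255,255,0),1)
        if k%20==0:
            cv2.putText(c,str(x0+k),(k*s+2,24),0,.38,(255,255,255),1);cv2.putText(c,str(y0+k),(14,k*s+5),0,.38,(255,255,255),1)
    return c
def proj(p,P):
    P=np.atleast_2d(P);T=np.linalg.inv(p["pose"]);c=P@T[:3,:3].T+T[:3,3];u=c@p["intrinsics"].T
    return u[:,:2]/u[:,2:]
E
python3 - <<'E'
from workcell import ctrl
from h import *
import pickle
s=ctrl.capture("scene");t=ctrl.capture("top");pickle.dump((s,t),open("cam.pkl","wb"))
cv2.imwrite("pics/stand.png",np.hstack([crop(s["frame"],262,130,100,4),crop(t["frame"],105,165,100,4)]))
cv2.imwrite("pics/rack.png",np.hstack([crop(s["frame"],95,245,100,4),crop(t["frame"],325,175,100,4)]))
E
```

```text
(no output)
```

View pics/stand.png

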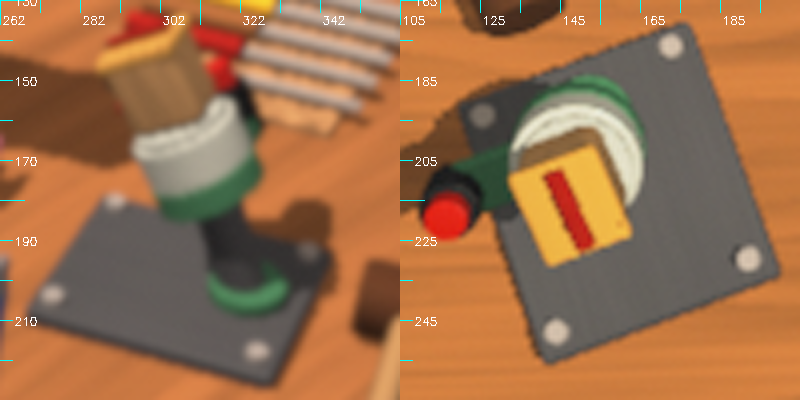

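View pics/rack.png

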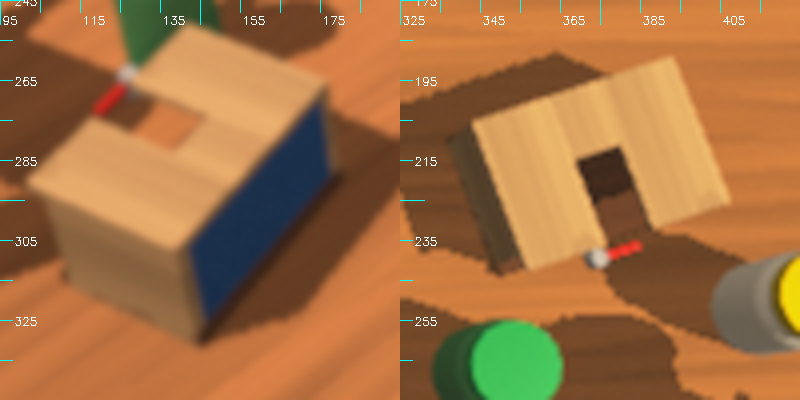

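The crops confirm the choice. The locked head has a yellow crown with a red crest (top px ~(147,217)) and the red button is at (116,219). The rack slot opens toward the robot, with the gate pivot at (375,239) and its tip at (384,236). Next I fit both poses using two views.

```bash
cat > fit.py <<'E'
from h import *
import pickle
from scipy.optimize import least_squares
s,t=pickle.load(open("cam.pkl","rb"))
def Rz(a):c,d=np.cos(a),np.sin(a);return np.array([[c,-d,0],[d,c,0],[0,0,1]])
a=np.radians(-30);RM=np.array([[np.cos(a),0,np.sin(a)],[0,1,0],[-np.sin(a),0,np.cos(a)]])
def pts(q):
    x,y,w,mx,mz,ix,iy,oy=q;R=Rz(w);o=np.array([x,y,0])
    B=[[.03+i*ix,j*iy,.014] for i,j in((1,-1),(-1,-1),(-1,1),(1,1))]
    C=[[.115,-.075,.014],[-.055,-.075,.014],[-.055,.075,.014]]
    M=lambda P:np.array(P)@RM.T+[mx,oy,mz]
    H=M([[.025,.022,.064],[.025,-.022,.064],[-.025,-.022,.064],[-.025,.022,.064]])
    bt=M([[0,.072,.007]])
    W=lambda P:np.array(P)@R.T+o
    return W(B),W(C),W(H),W(bt)
bT=np.array([(172.7,176.5),(192,229.7),(144,247.8),(125.5,194)]);bS=np.array([(326.3,217.7),(275,203.5),(290.5,180.3),(339,192.5)])
# scene bolts order: +x-y,-x-y,-x+y,+x+y
cT=np.array([(177,171),(199.5,233),(141.5,256)])
hT=np.array([(132.3,209),(154.3,200.7),(162.7,224),(142.5,231.3)])
uT=np.array([(116.5,219)]);uS=np.array([(316.,147.5)])
hS=np.array([(306.5,138)]) 
def res(q,full=False):
    B,C,H,b=pts(q)
    r=[proj(t,B)-bT,proj(s,B)-bS,proj(t,C)-cT,proj(t,H)-hT,proj(t,b)-uT,(proj(s,b)-uS)*.5,]
    return r if full else np.concatenate([k.ravel() for k in r]+[[q[7]*100]])
if __name__=="__main__":
    f=least_squares(res,[.45,.28,.35,0,.2,.075,.065,0],loss="soft_l1")
    print(np.round(f.x,4),np.degrees(f.x[2]))
    for k in res(f.x,True):print(np.round(k,1).tolist())
    B,C,H,b=pts(f.x);print("scene crown proj",np.round(proj(s,H),1).tolist(),"btn",proj(s,b))
    R=Rz(f.x[2]);print("rim",R@[f.x[3],f.x[7],f.x[4]]+[f.x[0],f.x[1],0]);print("Rm",np.round(R@RM,4).tolist())
    rT=np.array([(343,205),(393.5,189.3),(407,226),(357,243)]);rS=np.array([(176.7,266),(139.5,307),(102.3,291),(141.5,252)])
    P=np.array([[.052,.062,0],[.052,-.062,0],[-.038,-.062,0],[-.038,.062,0]])
    G=np.array([[-.044,.02,-.003],[-.044,-.006,-.006]])
    rp=lambda q:(P@Rz(q[2]).T+[q[0],q[1],q[3]],G@Rz(q[2]).T+[q[0],q[1],q[3]])
    rr=lambda q:np.concatenate([(proj(t,rp(q)[0])-rT).ravel(),(proj(s,rp(q)[0])-rS).ravel()])
    g=least_squares(rr,[.45,-.27,.35,.075],loss="soft_l1");print("rack",np.round(g.x,4),np.degrees(g.x[2]),np.round(g.fun,1).tolist())
    print("gate",np.round(proj(t,rp(g.x)[1]),1).tolist(),np.round(proj(s,rp(g.x)[1]),1).tolist())
    def ground(p,u,z):
        d=p["pose"][:3,:3]@np.linalg.inv(p["intrinsics"])@[u[0],u[1],1];o=p["pose"][:3,3];return np.round(o+d*(z-o[2])/d[2],3)
    print("green top",ground(t,(354.3,265.5),.105),"white",ground(t,(430,249.5),.105),"pot",ground(t,(273,187),.09),"pot scene",ground(s,(250,245),.09),"mallet",ground(t,(131,157),.052),"black",ground(t,(237,243),.03),"pink",ground(t,(167,302),.03))
E
python3 fit.py
```

```text
[ 0.543   0.2456  0.3415  0.0212  0.1276  0.0703  0.0601 -0.0018] 19.565147626655413
[[-0.2, 0.2], [-0.3, 0.2], [-0.2, 0.3], [0.0, -0.1]]
[[-0.5, 1.4], [-0.5, 1.4], [-0.1, 1.0], [-0.3, 1.2]]
[[-0.7, -1.8], [0.2, 0.4], [-1.7, 0.2]]
[[0.1, 0.1], [-0.8, 0.5], [0.4, -0.9], [-0.1, -0.4]]
[[0.2, 0.5]]
[[-0.5, -0.1]]
scene crown proj [[308.5, 134.5], [302.7, 142.5], [285.4, 147.7], [291.5, 139.7]] btn [[315.07080958 147.39548653]]
rim [0.56351426 0.25099725 0.1275649 ]
Rm [[0.816, -0.3349, -0.4711], [0.29, 0.9423, -0.1674], [0.5, 0.0, 0.866]]
rack [ 0.5331 -0.2516  0.2912  0.0732] 16.683257857323348 [-0.7, 0.2, -1.3, -0.5, -0.2, -0.6, -0.8, -0.5, -0.3, -0.4, -1.5, 1.1, -1.4, 0.0, -0.1, -0.5]
gate [[374.0, 239.3], [384.2, 235.9]] [[126.5, 264.1], [118.4, 273.3]]
green top [ 0.426 -0.188  0.105] white [ 0.456 -0.356  0.105] pot [ 0.608 -0.019  0.09 ] pot scene [ 0.643 -0.04   0.09 ] mallet [0.699 0.314 0.052] black [0.489 0.067 0.03 ] pink [0.359 0.229 0.03 ]
```

```bash
sed -i 's/^def Rz/SH=.375\ndef Rz/; s/^def res/bT-=SH;bS-=SH;cT-=SH;hT-=SH;uT-=SH;uS-=SH\ndef res/; s/    P=np.array(\[\[.052/    rT-=SH;rS-=SH\n&/' fit.py; python3 fit.py
cat > go.py <<'E'
import numpy as np
from scipy.spatial.transform import Rotation as Ro
from workcell import ctrl
def go(p,R,st=None):
    st=st or ctrl.sense();R0=st["orientation"]
    return np.round(np.r_[np.degrees(Ro.from_matrix(R0.T@R).as_rotvec()),R0.T@(np.asarray(p)-st["position"])*100],2).tolist()
E
```

```text
[ 0.5432  0.246   0.342   0.0214  0.129   0.0703  0.0601 -0.0019] 19.59800118014268
[[-0.0, 0.5], [-0.1, 0.5], [0.0, 0.6], [0.2, 0.3]]
[[0.1, 1.8], [0.1, 1.8], [0.5, 1.4], [0.2, 1.5]]
[[-0.5, -1.5], [0.4, 0.6], [-1.5, 0.5]]
[[0.1, 0.1], [-0.8, 0.5], [0.4, -0.9], [-0.1, -0.4]]
[[0.2, 0.5]]
[[-0.1, -0.1]]
scene crown proj [[308.8, 134.0], [303.0, 142.0], [285.6, 147.2], [291.8, 139.2]] btn [[315.34687438 146.92390295]]
rim [0.56401406 0.25137631 0.12903533]
Rm [[0.8159, -0.3354, -0.471], [0.2905, 0.9421, -0.1677], [0.5, 0.0, 0.866]]
rack [ 0.5333 -0.2513  0.293   0.0743] 16.78625533706962 [-0.4, 0.5, -0.9, -0.3, 0.2, -0.4, -0.4, -0.3, 0.1, -0.4, -1.0, 1.1, -0.9, 0.1, 0.3, -0.5]
gate [[374.1, 239.2], [384.3, 235.7]] [[126.5, 263.8], [118.4, 272.9]]
green top [ 0.426 -0.188  0.105] white [ 0.456 -0.356  0.105] pot [ 0.608 -0.019  0.09 ] pot scene [ 0.643 -0.04   0.09 ] mallet [0.699 0.314 0.052] black [0.489 0.067 0.03 ] pink [0.359 0.229 0.03 ]
```

```bash
sed -i 's/j\*iy,.014/j*iy,.018/' fit.py; python3 fit.py | head -12
cat >> go.py <<'E'
from fit import Rz,RM
def setup(rim,yaw):
    R=Rz(np.radians(yaw))@RM
    T=np.c_[-R[:,2],-R[:,1],np.cross(-R[:,2],-R[:,1])]
    return np.array(rim),R,T   # rim, mount axes, tool axes for grasp (x=-mz,y=-my)
E
python3 - <<'E'
from go import *
rim,R,T=setup([.564,.2514,.129],19.6)
st=ctrl.sense()
print(go([.45,-.25,.40],st["orientation"]))
b=rim+R@[0,.074,.008+.019+.06];print(b,T)
E
```

```text
[ 0.5431  0.2452  0.3423  0.0218  0.1291  0.0701  0.0599 -0.0012] 19.60971815957365
[[-0.1, 0.2], [-0.1, 0.2], [0.0, 0.3], [0.2, -0.0]]
[[-0.0, 0.6], [0.0, 0.7], [0.4, 0.4], [0.1, 0.4]]
[[-0.2, -1.5], [0.7, 0.7], [-1.2, 0.5]]
[[0.1, 0.1], [-0.8, 0.5], [0.4, -0.9], [-0.1, -0.4]]
[[0.2, 0.6]]
[[-0.1, -0.1]]
scene crown proj [[308.8, 133.9], [303.0, 142.0], [285.6, 147.2], [291.8, 139.2]] btn [[315.34022259 146.91129102]]
rim [0.56401259 0.25136694 0.12907367]
Rm [[0.8158, -0.3356, -0.471], [0.2906, 0.942, -0.1678], [0.5, 0.0, 0.866]]
rack [ 0.5333 -0.2513  0.293   0.0743] 16.78625533706962 [-0.4, 0.5, -0.9, -0.3, 0.2, -0.4, -0.4, -0.3, 0.1, -0.4, -1.0, 1.1, -0.9, 0.1, 0.3, -0.5]
gate [[374.1, 239.2], [384.3, 235.7]] [[126.5, 263.8], [118.4, 272.9]]
[0.0, 0.0, 0.0, -14.97, -28.66, -33.79]
[0.49819708 0.30652011 0.20434421] [[ 0.47102873  0.33545157 -0.81584569]
 [ 0.16772578 -0.94205745 -0.29050958]
 [-0.8660254  -0.         -0.5       ]]
```

{"fn": "drive_tool", "kwargs": {"deltas": [0,0,0,-15,-12,-14,-1,0,0,0,-15,-28.7,-33.8,-1,0,0,0,-15,-28.7,-33.8,-1,0,0,0,-15,-28.7,-33.8,-1,0,0,0,-15,-28.7,-33.8,-1,0,0,0,-15,-28.7,-33.8,-1,0,0,0,-15,-28.7,-33.8,-1,0,0,0,-15,-28.7,-33.8,-1,0,0,0,-15,-28.7,-33.8,-1,0,0,0,-15,-28.7,-33.8,-1,0,0,0,-15,-28.7,-33.8,-1]}}

```text
time: 2.2
position: [0.4517, -0.2473, 0.4021]
orientation: [[0.003, 0.345, -0.939], [-0.001, -0.939, -0.345], [-1.0, 0.002, -0.003]]
force: [0.2, -1.2, 0.3]
gripper_width: 0.0002
```

Run:
```python
from go import *
rim,R,T=setup([.564,.2514,.129],19.6)
print(go([.43,.1,.40],T)); print(go(rim+R@[0,.074,.13],T)); print(ctrl.sense()["joints"])
```

```text
[0.6, 29.84, 0.04, 0.17, -33.34, -9.95]
[0.6, 29.84, 0.04, 16.01, -50.43, -21.28]
[-5.49860998e-01 -1.01996002e-01  1.72388996e+00  9.22993867e-04
  1.51648433e+00  6.68649034e-01]
```

{"fn": "drive_tool", "kwargs": {"deltas": [0.6,29.8,0,0,-33.3,-10,-1,0.6,29.8,0,0,-33.3,-10,-1,0.6,29.8,0,0,-33.3,-10,-1,0.6,29.8,0,0,-33.3,-10,-1,0.6,29.8,0,0,-33.3,-10,-1,0.6,29.8,0,0,-33.3,-10,-1,0.6,29.8,0,0,-33.3,-10,-1,0.6,29.8,0,16,-50.4,-21.3,-1,0.6,29.8,0,16,-50.4,-21.3,-1,0.6,29.8,0,16,-50.4,-21.3,-1,0.6,29.8,0,16,-50.4,-21.3,-1,0.6,29.8,0,16,-50.4,-21.3,-1]}}

```text
time: 3.4
position: [0.4764, 0.2924, 0.2466]
orientation: [[0.471, 0.336, -0.816], [0.168, -0.942, -0.291], [-0.866, 0.0, -0.5]]
force: [0.6, 0.3, 0.3]
gripper_width: -0.0001
```

Run:
```python
from go import *
rim,R,T=setup([.564,.2514,.129],19.6)
for h in(.09,.06,.035,.027,.015):print(h,go(rim+R@[0,.074,h],T)); 
print(ctrl.sense()["joints"])
```

```text
0.09 [0.04, 0.01, 0.01, 4.62, -0.6, -0.07]
0.06 [0.04, 0.01, 0.01, 7.62, -0.6, -0.08]
0.035 [0.04, 0.01, 0.01, 10.12, -0.6, -0.08]
0.027 [0.04, 0.01, 0.01, 10.92, -0.6, -0.08]
0.015 [0.04, 0.01, 0.01, 12.12, -0.6, -0.08]
[ 0.57303311 -0.24452699  2.20674283 -0.18363715  0.67568921  1.91494694]
```

{"fn": "drive_tool", "kwargs": {"deltas": [0,0,0,4,-0.6,-0.1,-1,0,0,0,7,-0.6,-0.1,-1,0,0,0,9,-0.6,-0.1,-1,0,0,0,9,-0.6,-0.1,-1,0,0,0,9,-0.6,-0.1,-1]}}

```text
time: 3.9
position: [0.5177, 0.3124, 0.1686]
orientation: [[0.47, 0.335, -0.817], [0.166, -0.942, -0.291], [-0.867, 0.001, -0.499]]
force: [-0.1, -0.1, 0.4]
gripper_width: -0.0001
```

Run:
```python
from go import *; from h import *
s=ctrl.capture("scene");t=ctrl.capture("top")
cv2.imwrite("pics/press.png",np.hstack([crop(s["frame"],262,100,100,4),crop(t["frame"],95,165,100,4)]))
st=ctrl.sense();print(st["position"],st["force"]);print(proj(s,st["position"]+st["orientation"][:,0]*.019),proj(t,st["position"]+st["orientation"][:,0]*.019))
```

```text
[0.51832035 0.31313935 0.17071723] [-0.38672872 -0.44344383  0.15761412]
[[312.82844183 139.53273203]] [[114.15043206 222.19556126]]
```

View pics/press.png

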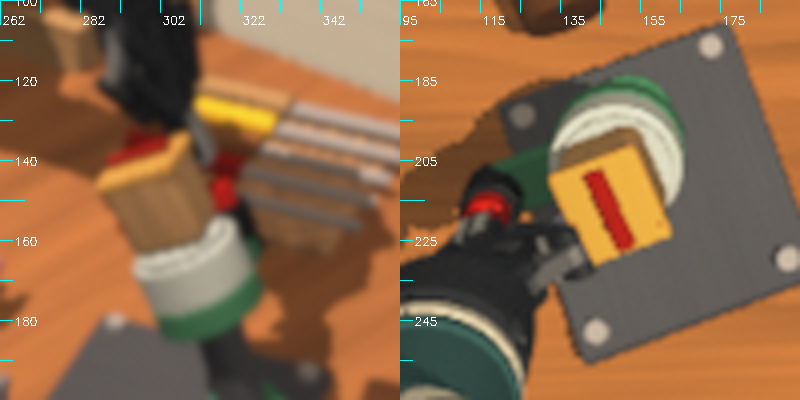

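{"fn": "drive_tool", "kwargs": {"deltas": [0,0,0,1,-0.2,0,-1,0,0,0,1.6,-0.2,0,-1,0,0,0,2,-0.2,0,-1,0,0,0,2.4,-0.2,0,-1,0,0,0,2.8,-0.2,0,-1,0,0,0,2.8,-0.2,0,-1]}}

```text
time: 4.6
position: [0.531, 0.3198, 0.1461]
orientation: [[0.472, 0.335, -0.815], [0.168, -0.942, -0.29], [-0.865, -0.0, -0.502]]
force: [-0.8, -0.1, 0.5]
gripper_width: -0.0
```

Run:
```python
from go import *
rim,R,T=setup([.564,.2514,.129],19.6)
st=ctrl.sense();print("tcp in mount",R.T@(st["position"]-rim)*1e3,"F mount",R.T@st["force"])
```

```text
tcp in mount [ 1.54698336 75.49057169 18.87268141] F mount [-0.43305704  0.18459003  0.77007436]
```

{"fn": "drive_tool", "kwargs": {"deltas": [0,0,0,0.4,0,0,-1,0,0,0,0.8,0,0,-1]}}

```text
time: 4.8
position: [0.5329, 0.3208, 0.1434]
orientation: [[0.471, 0.333, -0.817], [0.166, -0.943, -0.289], [-0.866, 0.0, -0.499]]
force: [-75.9, -25.1, 84.6]
gripper_width: -0.0
```

```bash
cat > m.py <<'E'
from go import *
rim,R,T=setup([.564,.2514,.129],19.6)
st=ctrl.sense();print("tcp in mount",R.T@(st["position"]-rim)*1e3,"F mount",R.T@st["force"],"w",st["gripper_width"],"t",st["time"])
E
python3 m.py
```

```text
tcp in mount [ 2.02007253 75.77868335 15.47490582] F mount [-26.9666286    1.78492987 113.25018075] w -2.7484893639141984e-05 t 4.8
```

{"fn": "drive_tool", "kwargs": {"deltas": [0,0,0,-2,0,0,-1,0,0,0,-6,0,0,-1,0,0,0,-11,0,0.2,1,0,0,0,-11,3,0.2,1,0,0,0,-11,7.6,0.2,1,0,0,0,-11,7.6,0.2,1,0,0,0,-11,7.6,0.2,1,0,0,0,-11,7.6,0.2,1]}}

```text
time: 5.6
position: [0.5045, 0.2306, 0.2371]
orientation: [[0.47, 0.333, -0.817], [0.166, -0.943, -0.289], [-0.867, 0.0, -0.498]]
force: [-1.2, 0.5, 1.3]
gripper_width: 0.0844
```

```bash
python3 m.py
python3 - <<'E'
from go import *; from h import *
rim,R,T=setup([.564,.2514,.129],19.6)
print(go(rim+R@[0,0,.04],T))
s=ctrl.capture("scene");t=ctrl.capture("top")
cv2.imwrite("pics/pre.png",np.hstack([crop(s["frame"],252,80,100,4),crop(t["frame"],95,165,100,4)]))
E
```

```text
tcp in mount [ -0.52695167   0.3225779  125.15245281] F mount [-0.20664594  0.92560462  1.63298932] w 0.0844228195944466 t 5.6
[-0.12, 0.11, -0.07, 8.52, 0.02, -0.07]
```

View pics/pre.png

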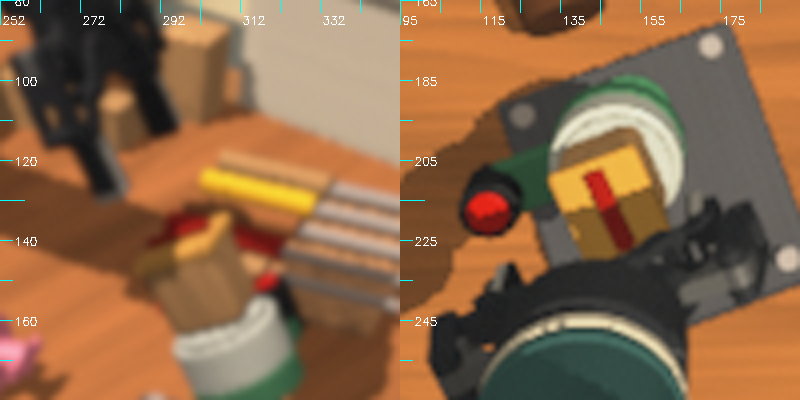

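{"fn": "drive_tool", "kwargs": {"deltas": [0,0,0,3,0,0,1,0,0,0,6,0,0,1,0,0,0,8.5,0,0,1,0,0,0,8.5,0,0,1,0,0,0,8.5,0,0,1]}}

```text
time: 6.2
position: [0.5434, 0.2464, 0.1625]
orientation: [[0.468, 0.336, -0.817], [0.167, -0.942, -0.292], [-0.868, 0.0, -0.496]]
force: [-0.2, 0.3, -0.3]
gripper_width: 0.0855
```

```bash
python3 m.py
```

```text
tcp in mount [-1.49508373  2.16922325 39.56735038] F mount [-0.23606382  0.3610487  -0.1591085 ] w 0.08546501794642503 t 6.2
```

{"fn": "drive_tool", "kwargs": {"deltas": [0,0,0,0,0.2,-0.1,1,0,0,0,0,0.2,-0.1,1,0,0,0,0,0.2,-0.1,-1,0,0,0,0,0.2,-0.1,-1,0,0,0,0,0.2,-0.1,-1,0,0,0,0,0.2,-0.1,-1,0,0,0,0,0.2,-0.1,-1,0,0,0,0,0.2,-0.1,-1]}}

```text
time: 7.0
position: [0.5449, 0.245, 0.1638]
orientation: [[0.468, 0.337, -0.817], [0.167, -0.942, -0.292], [-0.868, 0.0, -0.497]]
force: [-6.0, -0.2, 5.6]
gripper_width: 0.0434
```

```bash
python3 m.py
```

```text
tcp in mount [-0.04105292  0.39001669 40.19795692] F mount [-2.12007941  1.78812521  7.7044896 ] w 0.04339343668967756 t 7.0
```

{"fn": "drive_tool", "kwargs": {"deltas": [-7,0,0,0,0,0,-1,-14,0,0,0,0,0,-1,-21,0,0,0,0,0,-1,-28,0,0,0,0,0,-1]}}

```text
time: 7.4
position: [0.5445, 0.2453, 0.1638]
orientation: [[0.467, 0.684, -0.561], [0.168, -0.691, -0.703], [-0.868, 0.235, -0.438]]
force: [-4.0, 0.8, 1.9]
gripper_width: 0.0437
```

```bash
python3 m.py; python3 -c "
from go import *
s=ctrl.sense();print(s['ft_torque'],s['joints'])"
```

```text
tcp in mount [-0.32600378  0.80573197 40.34038207] F mount [-2.09864996  2.0964893   3.43157046] w 0.04372725792425149 t 7.4
[0.27628117 0.5639359  0.13936237] [ 0.39556284 -0.07367584  2.22844956 -0.0562431   0.46829884  1.17338514]
```

{"fn": "drive_tool", "kwargs": {"deltas": [-8,0,0,0,0,0,-1,-16,0,0,0,0,0,-1,-24,0,0,0,0,0,-1,-32,0,0,0,0,0,-1,-40,0,0,0,0,0,-1,-48,0,0,0,0,0,-1,-56,0,0,0,0,0,-1,-63,0,0,0,0,0,-1,-63,0,0,0,0,0,-1]}}

```text
time: 8.3
position: [0.5447, 0.2455, 0.164]
orientation: [[0.468, 0.809, 0.355], [0.168, 0.313, -0.935], [-0.868, 0.497, 0.01]]
force: [-0.4, 2.2, 0.4]
gripper_width: 0.0436
```

```bash
cat >> m.py <<'E'
print("tool y angle in mount",np.degrees(np.arctan2(*(R.T@st["orientation"][:,1])[[1,0]])),st["ft_torque"],st["joints"].round(3))
u=st["orientation"].T@R[:,2]*100;print("mount z in tool (per cm)",u)
E
python3 m.py
```

```text
tcp in mount [1.96175565e-02 9.32075601e-01 4.03992186e+01] F mount [0.49479514 2.17825534 0.18621424] w 0.043596310384873715 t 8.3
tool y angle in mount 1.3179158432721292 [0.23177705 0.11370757 0.21956854] [ 0.396 -0.074  2.228 -0.056  0.468  0.074]
mount z in tool (per cm) [-99.99944598  -0.29925026  -0.14578266]
```

{"fn": "drive_tool", "kwargs": {"deltas": [0,0,0,-1,0,0,-1,0,0,0,-2,0,0,-1,0,0,0,-3,0,0,-1,0,0,0,-4.5,0,0,-1,0,0,0,-6,0,0,-1,0,0,0,-6,0,0,-1]}}

```text
time: 8.9
position: [0.5169, 0.2354, 0.2187]
orientation: [[0.471, 0.808, 0.354], [0.169, 0.311, -0.935], [-0.866, 0.5, 0.01]]
force: [0.3, 0.3, -2.2]
gripper_width: 0.0436
```

```bash
python3 m.py
python3 - <<'E'
from go import *; from h import *
s=ctrl.capture("scene");t=ctrl.capture("top")
cv2.imwrite("pics/lift.png",np.hstack([crop(s["frame"],252,80,100,4),crop(t["frame"],95,165,100,4)]))
a=np.radians(16.79);Rr=np.array([[np.cos(a),-np.sin(a),0],[np.sin(a),np.cos(a),0],[0,0,1]])
T=np.c_[-Rr[:,2],-Rr[:,1],np.cross(-Rr[:,2],-Rr[:,1])];home=np.array([.5333,-.2513,.0743])
for p in ([.46,.2,.36],[.44,0,.38],home+Rr@[-.095,0,.04+.17]):print(p,go(p,T))
E
```

```text
tcp in mount [  1.76405362   0.71053744 102.55439541] F mount [-0.74453594  0.21594362 -2.08701589] w 0.04356103845727171 t 8.9
tool y angle in mount 1.2672030580066718 [-0.14235061  0.36281053 -0.04154507] [ 0.399 -0.206  2.231 -0.049  0.593  0.068]
mount z in tool (per cm) [-9.99998923e+01  6.99456723e-02 -1.29029036e-01]
[0.46, 0.2, 0.36] [91.76, -24.01, -23.27, -15.68, 1.48, 1.44]
[0.44, 0, 0.38] [91.76, -24.01, -23.27, -21.72, -5.38, 19.45]
[ 0.44234986 -0.27874215  0.2843    ] [91.76, -24.01, -23.27, -18.0, -18.66, 45.5]
```

View pics/lift.png

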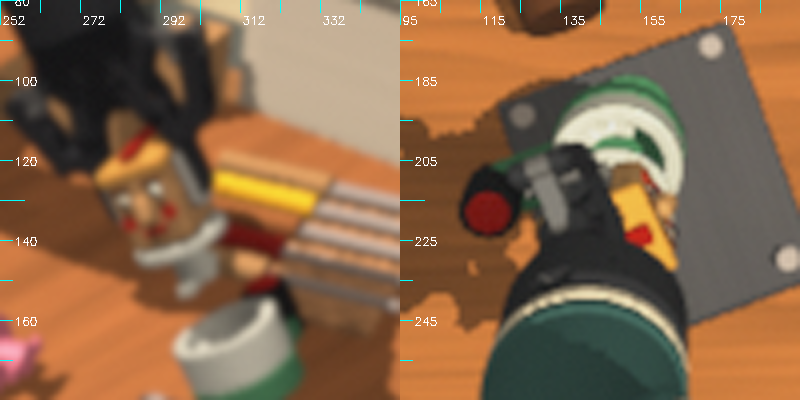

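Seen in the picture: the head (face at scene ~(290,130)) is clear of the empty ring at (300,165), with neck and lugs visible. Next I carry it over to the lane.

{"fn": "drive_tool", "kwargs": {"deltas": [0,0,0,-5,0,0.5,-1,10,-2.6,-2.5,-10,0.5,1,-1,18,-4.8,-4.6,-15.7,1.5,1.4,-1,27,-7.2,-7,-17,-1,5,-1,36,-9.6,-9.3,-19,-2,9,-1,45,-12,-11.6,-20,-3,12,-1,54,-14.4,-14,-21,-4,15,-1,63,-16.8,-16.2,-21.7,-5.4,19.4,-1,72,-19.2,-18.6,-21.7,-5.4,19.4,-1,81,-21.5,-20.8,-21.7,-5.4,19.4,-1,91.8,-24,-23.3,-21.7,-5.4,19.4,-1,91.8,-24,-23.3,-21.7,-5.4,19.4,-1]}}

```text
time: 10.2
position: [0.4401, 0.0001, 0.3788]
orientation: [[0.013, 0.331, -0.943], [-0.008, -0.943, -0.331], [-1.0, 0.012, -0.01]]
force: [0.0, 0.5, -2.1]
gripper_width: 0.0436
```

```bash
cat > r.py <<'E'
from go import *
from h import *
a=np.radians(16.79);Rr=np.array([[np.cos(a),-np.sin(a),0],[np.sin(a),np.cos(a),0],[0,0,1]])
T=np.c_[-Rr[:,2],-Rr[:,1],np.cross(-Rr[:,2],-Rr[:,1])];home=np.array([.5333,-.2513,.0743])
def show():
    st=ctrl.sense();print("tcp in rack mm",Rr.T@(st["position"]-home)*1e3,"F",Rr.T@st["force"],"w",st["gripper_width"],"t",st["time"],"rot err",np.degrees(Ro.from_matrix(T.T@st["orientation"]).as_rotvec()).round(2),st["joints"].round(2))
E
python3 - <<'E'
from r import *
show();print(go(home+Rr@[-.098,0,.04+.15],T))
E
```

```text
tcp in rack mm [-16.63804284 267.62870909 304.46972705] F [ 0.15992951  0.50362846 -2.07202748] w 0.04358831029744323 t 10.2 rot err [-2.57  0.57  0.65] [-0.05 -0.26  1.89 -0.01  1.49  1.18]
[2.57, -0.57, -0.65, 11.66, 26.24, 9.44]
```

{"fn": "drive_tool", "kwargs": {"deltas": [2.6,-0.6,-0.6,4,10,5,-1,2.6,-0.6,-0.6,11.7,26.2,9.4,-1,2.6,-0.6,-0.6,11.7,26.2,9.4,-1,2.6,-0.6,-0.6,11.7,26.2,9.4,-1,2.6,-0.6,-0.6,11.7,26.2,9.4,-1,2.6,-0.6,-0.6,11.7,26.2,9.4,-1,2.6,-0.6,-0.6,11.7,26.2,9.4,-1,2.6,-0.6,-0.6,11.7,26.2,9.4,-1,2.6,-0.6,-0.6,11.7,26.2,9.4,-1]}}

```text
time: 11.1
position: [0.4398, -0.2786, 0.2637]
orientation: [[-0.0, 0.288, -0.958], [-0.0, -0.958, -0.288], [-1.0, -0.0, 0.001]]
force: [-0.7, 0.4, -2.8]
gripper_width: 0.0434
```

Run:
```python
from r import *
show();print(go(home+Rr@[-.098,0,.04+.006],T))
s=ctrl.capture("scene");t=ctrl.capture("top")
def c(f,x,y,n=100):return crop(f,x,y,n,4)
cv2.imwrite("pics/lane.png",np.hstack([c(s["frame"],60,200),c(t["frame"],330,190)]))
st=ctrl.sense();R=st["orientation"];hp=lambda q:st["position"]-R[:,0]*(q[2]-.04)-R[:,1]*q[1]-R[:,2]*q[0]
for n,q in(("foot",[0,0,-.026]),("collar c",[0,0,0])):print(n,proj(s,hp(q)),proj(t,hp(q)))
```

```text
tcp in rack mm [-97.3561072    0.90316769 189.36755874] F [-0.58902778  0.62548337 -2.83169697] w 0.04340409761748949 t 11.1 rot err [ 0.04 -0.03 -0.  ] [-0.61 -0.04  1.91 -0.    1.27  0.67]
[-0.04, 0.03, 0.0, 14.34, 0.09, 0.06]
foot [[ 86.93328429 213.69758499]] [[411.10129756 254.87047988]]
collar c [[ 83.83358419 202.88117963]] [[416.09100768 253.95284047]]
```

View pics/lane.png

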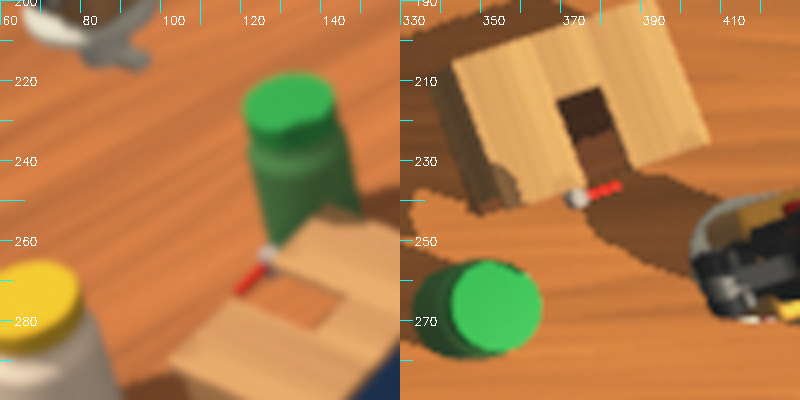

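{"fn": "drive_tool", "kwargs": {"deltas": [0,0,0,5,0.1,0,-1,0,0,0,10,0.1,0,-1,0,0,0,12.5,0.1,0,-1,0,0,0,14.2,0.1,0,-1,0,0,0,14.2,0.1,0,-1,0,0,0,14.2,0.1,0,-1]}}

```text
time: 11.8
position: [0.4415, -0.2788, 0.1237]
orientation: [[0.002, 0.291, -0.957], [-0.002, -0.957, -0.291], [-1.0, 0.003, -0.001]]
force: [0.6, -0.0, -1.6]
gripper_width: 0.0435
```

Run:
```python
from r import *
show();print(go(home+Rr@[-.05,0,.04+.005],T));print(go(home+Rr@[0,0,.04+.005],T))
s=ctrl.capture("scene");t=ctrl.capture("top")
cv2.imwrite("pics/low.png",np.hstack([crop(s["frame"],60,220,100,4),crop(t["frame"],340,190,100,4)]))
```

```text
tcp in rack mm [-95.78485919   0.21077157  49.36737116] F [ 0.53167792 -0.17676412 -1.62384057] w 0.043484377429549664 t 11.8 rot err [-0.13  0.08  0.15] [-0.61  0.09  2.06 -0.    0.99  0.67]
[0.13, -0.08, -0.15, 0.44, 0.03, -4.58]
[0.13, -0.08, -0.15, 0.45, 0.04, -9.58]
```

View pics/low.png

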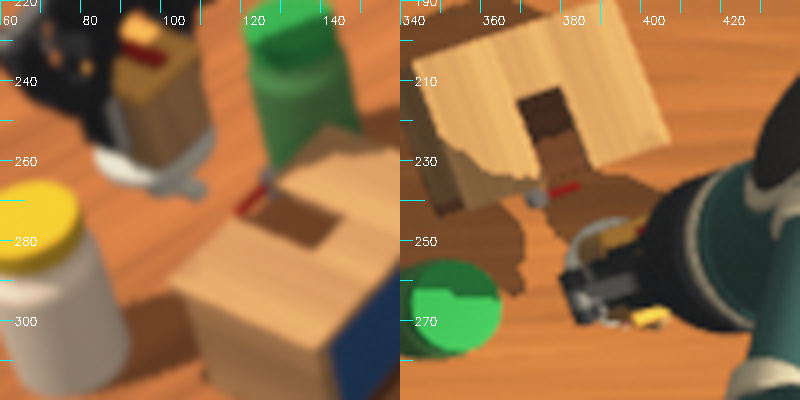

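Seen: the head hangs level, neck lug at scene (107,266), facing the slot mouth, gate shut, and clear of both jars. Sliding in.

{"fn": "drive_tool", "kwargs": {"deltas": [0,0,0,0.4,0,-2,-1,0,0,0,0.4,0,-3.5,-1,0,0,0,0.4,0,-4.6,-1,0,0,0,0.4,0,-5.6,-1,0,0,0,0.4,0,-6.4,-1]}}

```text
time: 12.4
position: [0.5043, -0.2614, 0.1213]
orientation: [[0.004, 0.291, -0.957], [-0.005, -0.957, -0.291], [-1.0, 0.006, -0.003]]
force: [-2.3, -2.8, -2.3]
gripper_width: 0.0436
```

Run:
```python
from r import *
show();print(go(home+Rr@[0,0,.04+.004],T))
```

```text
tcp in rack mm [-30.70105632  -1.24296794  47.02934014] F [-2.99693825 -1.97486265 -2.2527857 ] w 0.04356033794646756 t 12.4 rot err [-0.14  0.15  0.32] [-0.52  0.17  1.96 -0.    1.    0.76]
[0.14, -0.15, -0.32, 0.31, -0.12, -3.07]
```

{"fn": "drive_tool", "kwargs": {"deltas": [0,0,-0.3,0.3,-0.1,-1,-1,0,0,-0.3,0.3,-0.1,-1.8,-1,0,0,-0.3,0.3,-0.1,-2.5,-1,0,0,-0.3,0.3,-0.1,-2.9,-1,0,0,-0.3,0.3,-0.1,-2.9,-1]}}

```text
time: 12.9
position: [0.5323, -0.2515, 0.1184]
orientation: [[0.003, 0.292, -0.957], [0.001, -0.957, -0.292], [-1.0, 0.0, -0.003]]
force: [-0.6, 0.5, -2.9]
gripper_width: 0.0436
```

Run:
```python
from r import *
show()
```

```text
tcp in rack mm [-1.02805388  0.05329134 44.09184626] F [-0.41006079  0.59779588 -2.93933201] w 0.04360012943691741 t 12.9 rot err [-0.17  0.16  0.  ] [-0.48  0.22  1.92  0.    1.    0.79]
```

{"fn": "drive_tool", "kwargs": {"deltas": [0,0,0,0.1,0,-0.15,-1,0,0,0,0.2,0,-0.2,-1,0,0,0,0.3,0,-0.2,-1]}}

```text
time: 13.2
position: [0.534, -0.2509, 0.1152]
orientation: [[0.003, 0.291, -0.957], [0.001, -0.957, -0.291], [-1.0, -0.0, -0.003]]
force: [0.1, 0.3, -2.1]
gripper_width: 0.0432
```

Run:
```python
from r import *
show()
```

```text
tcp in rack mm [ 0.77421624  0.15035677 40.94481786] F [ 0.18688812  0.20576883 -2.11314682] w 0.0432069019509363 t 13.2 rot err [-0.15  0.16 -0.01] [-0.48  0.22  1.92  0.    1.    0.79]
```

{"fn": "drive_tool", "kwargs": {"deltas": [0,0,0,0.1,0,-0.05,-1,0,0,0,0.15,0,-0.05,-1]}}

```text
time: 13.4
position: [0.5343, -0.2508, 0.1136]
orientation: [[0.002, 0.291, -0.957], [0.001, -0.957, -0.291], [-1.0, -0.0, -0.003]]
force: [-0.3, 1.2, -2.0]
gripper_width: 0.0437
```

Run:
```python
from r import *
show()
s=ctrl.capture("scene");t=ctrl.capture("top")
cv2.imwrite("pics/home.png",np.hstack([crop(s["frame"],80,210,100,4),crop(t["frame"],325,170,100,4)]))
```

```text
tcp in rack mm [ 1.06863827  0.21767449 39.26799742] F [ 0.08759883  1.25558901 -1.95340954] w 0.043706901548209845 t 13.4 rot err [-0.14  0.14 -0.02] [-0.48  0.23  1.92  0.    1.    0.79]
```

View pics/home.png

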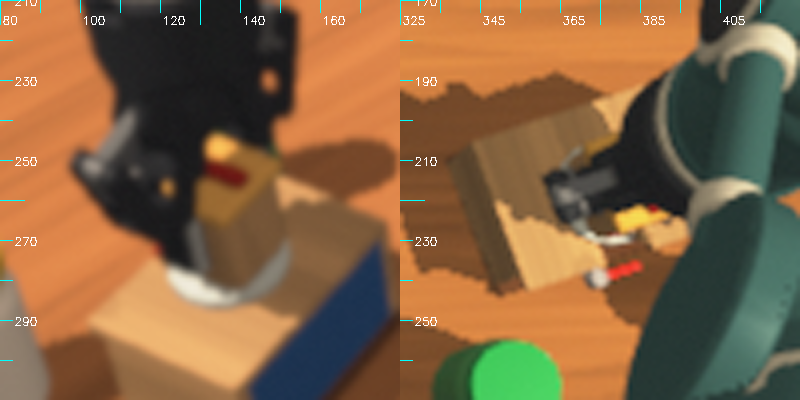

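The gate is shut (top (375–385,237)) behind the head, but the wrist still carries its weight. I lower it further.

{"fn": "drive_tool", "kwargs": {"deltas": [0,0,0,0.1,0,0,-1,0,0,0,0.1,0,0,-1]}}

```text
time: 13.7
position: [0.5345, -0.2509, 0.1132]
orientation: [[0.003, 0.291, -0.957], [0.001, -0.957, -0.291], [-1.0, -0.0, -0.003]]
force: [-0.8, 1.1, 1.3]
gripper_width: 0.0433
```

```bash
python3 -c "
from r import *
show()"
```

```text
tcp in rack mm [ 1.26972292  0.05684153 38.90395426] F [-0.50123342  1.25491208  1.33084831] w 0.043267054245794884 t 13.7 rot err [-0.14  0.16 -0.  ] [-0.48  0.23  1.92  0.    0.99  0.79]
```

{"fn": "drive_tool", "kwargs": {"deltas": [0,0,0,0,0,0,1,0,0,0,0,0,0,1,0,0,0,0,0,0,1,0,0,0,0,0,0,1,0,0,0,0,0,0,1,0,0,0,-2,0,0,1,0,0,0,-5,0,0,1,0,0,0,-10,0,0,1,0,0,0,-15,0,0,1,0,0,0,-22,0,0,1,0,0,0,-22,0,10,1,0,0,0,-22,0,10,1]}}

```text
time: 14.9
position: [0.4406, -0.2802, 0.3353]
orientation: [[0.006, 0.294, -0.956], [-0.002, -0.956, -0.294], [-1.0, 0.004, -0.005]]
force: [-0.5, -0.8, -0.5]
gripper_width: 0.0852
```

{"fn": "drive_tool", "kwargs": {"deltas": [0,0,0,0,-15,0,1,0,0,0,0,-15,0,1,0,0,0,0,-15,0,1,0,0,0,0,-15,0,1]}}

```text
time: 15.3
position: [0.3948, -0.133, 0.3351]
orientation: [[0.007, 0.297, -0.955], [-0.0, -0.955, -0.297], [-1.0, 0.002, -0.007]]
force: [0.9, -0.6, -0.0]
gripper_width: 0.0851
```

Run:
```python
from r import *
s=ctrl.capture("scene");t=ctrl.capture("top")
cv2.imwrite("pics/end.png",np.hstack([crop(s["frame"],80,210,100,4),crop(t["frame"],325,170,100,4)]))
cv2.imwrite("pics/endall.png",np.hstack([cv2.resize(k["frame"][:,:,::-1],(400,300),interpolation=cv2.INTER_AREA) for k in(s,t)]))
print(ctrl.sense()["time"])
hp=home+[0,0,.0007]
for z in(0,.064):print(z,proj(s,hp+[0,0,z]).round(1),proj(t,hp+[0,0,z]).round(1))
P=[hp+Rr@[x,y,.064] for x,y in((.025,.022),(.025,-.022),(-.025,-.022),(-.025,.022))];print(proj(t,P).round(1).tolist(),proj(s,P).round(1).tolist())
```

```text
15.4
0 [[137.1 276.1]] [[375.6 217.9]]
0.064 [[131.9 253. ]] [[384.2 213.4]]
[[370.3, 205.6], [389.3, 199.3], [398.0, 221.2], [378.9, 227.6]] [[149.6, 250.1], [134.9, 264.7], [114.0, 255.9], [129.0, 241.9]]
```

View pics/end.png

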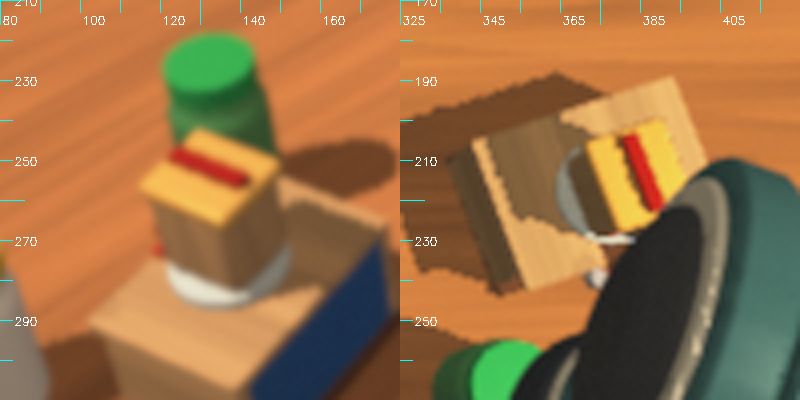

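View pics/endall.png

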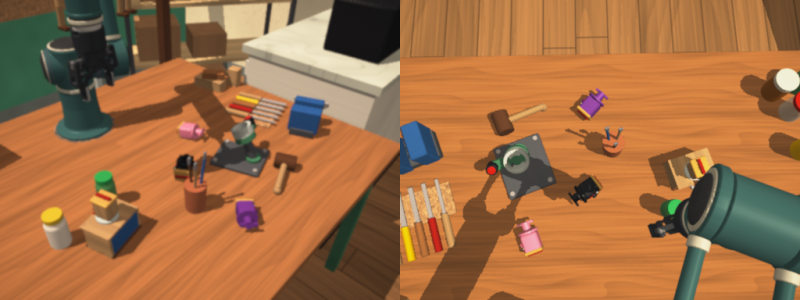

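Seen: the head stands upright at home. Its crown corners, at scene (150,250), (134,265), (115,256) and (128,242), lie within about 1 px of the prediction for the home pose. The bystanders and look-alikes have not moved.

```bash
python3 -c "
from workcell import ctrl
print(ctrl.finish_job())"
```

```text
the job is handed in; nothing more can be done
None
```

The job is done and handed in at about 15.4 s of robot time. I pressed the button fully in, turned the head 91° anticlockwise and lifted it off along the slant. It then went in past the gate to the home position in the rack, and I let go and backed clear.

**Last checks:**
- **Position:** the crown corners lie within about 1 px (roughly 2 mm) of where they should be with the head home and upright.
- **Resting on the plate:** before release, the wrist force changed from carrying the head's weight to a slight upward push, so the collar was touching the plate.
- **Gate:** it was seen shut behind the neck just before release. In the last top view the arm hid most of it.
- **Bystanders:** the jars, brush pot, mallet and look-alikes stand where they were.

**Near miss:** the button press peaked at about 113 N at the wrist, close to the 120 N limit, because the last push was too coarse. That push went through the fingertips.

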